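# Tip the stage plate up and settle it on its three seats

## Robot

A 6-joint arm with a two-finger parallel gripper is mounted at the origin on the work surface. World frame = base frame: x ahead of the robot, y to its left, z up, the work surface at z = 0. Lengths are in m, angles in rad, forces in N, time in s.
With the tool pointing down it reaches from about 0.325 to 0.875 m from the base axis. Payload 4.4 kg.
Tool frame: the origin (TCP) lies midway between the tips of the shut fingers; the grasp point (between the pads) lies 19 mm behind it; z points along the fingers, y is the line along which they close (so a half turn about z gives the same grasp; the last joint's range is limited). The gripper opens to 85 mm and grips with 20 to 120 N. Pads are 22 mm wide; open, the fingers measure 114 mm over their backs; the gripper's body (76 mm by 85 mm) begins 54 mm behind the grasp point. The pads swing forward as they close: fully open they stand 13 mm farther back than shut.
Start: joints at [-1.339, 0.207, 1.542, -0, 1.393, -0.15], TCP at [0.215, -0.533, 0.231] pointing down, gripper open.
Joint ranges: [-2.73, 2.73], [-0.86, 2.22], [0.23, 2.46], [-1.11, 4.25], [0.08, 2.63], [-2.82, 2.82]. Speed limits (rad/s): [2.79, 2.79, 3.14, 3.14, 3.14, 3.14].

## Interface

Orientations are given as a unit quaternion [x, y, z, w].
In Python, from bench import status, optics, job gives the robot as it stands.
- The arm moves only by the tool apply_moves, never from a script. Its argument "series" is a list of rows, each a list of 3 entries, a list of its own where there are three numbers: the shift along the tool's x, y, z in mm, then the turn, a rotation vector about the tool's x, y, z in degrees, then the opening, from -1 (shut) to 1 (fully open). In form: [[[x, y, z], [rx, ry, rz], fingers], ...]. A call has 1 to 5 rows; each row shifts and turns the commanded pose from where the row before left it, along the tool's axes as they then stand; what a row does not reach is not made up. A row lasts 1/8 s, in which the tool goes at most 62.5 mm and 10.7 degrees, less where a joint would pass 70% of its speed; a pose out of reach is approached as far as the arm can. A call is refused whole if a number of a shift passes 62.5 or a number of a turn 10.7, either way. A call with a gripper value outside its range is refused whole. The fingers move at their own pace and stop on an object; "force" is the grip in N (left out, the last holds). Time passes only in rows, so rows that do not move let the fingers close. It gives the time, the measured TCP pose, the force, the opening and the grip force at its end, in the units of the state.
- status.get_state(): the state, without advancing time (a new reading comes with each control period).
- optics.grab_frame(name): name is "scene" or "top"; returns the picture (420x560x3 uint8, red, green, blue); there is no depth.
- optics.camera_params(name): a dict with "intrinsics" (3x3 intrinsics, pixels), "R" (3x3) and "t" (3): a world point X has camera coordinates R X + t. Camera axes: x right, y down, z forward; pixel columns grow to the right and rows downward; lengths in m; the calibration is good to about 2 mm. A picture is of the moment at which its call begins. camera_params takes no time and is no camera call.
- job.job_done(): hands the job in; it is judged then, once.
The state is a dict: "clock": time; "joints": joint angles; "joint_velocities": joint speeds; "tau": joint torques, N m; "tool_pos": TCP position; "orientation": TCP orientation; "contact_force": force on the tool from outside, world axes, zero at the start; "ft_torque": the same for the moment, N m; "gripper_width": opening from 0.0 (shut) to 1.0 (fully open); "grip_force": force on a finger pad.
Only numpy, scipy, OpenCV 4.12 (cv2) and the standard library are available. Lean on these libraries where they do the work, as an engineer would, in place of code of your own. Each camera call takes 0.05 s, during which the arm holds its last target. There are 200 camera calls.

## Task

Press the tongue end of the thin metal plate down so that the plate tips up in its plywood rest and stays tipped, then take it by the raised end and set it down flat on the bench, standing on its feet, and let go. Take it again across its middle and settle it on the steel stand so that its three ball feet sit fully home in the cone, the groove and on the flat. Do not drop the plate, and leave the cup, bottle, clay model and spatula where they are.

Things in the scene. Friction and masses are not known exactly. Their poses are not given: they have to be found in the camera images.
- plate_center (a point): Centre of the thin bare-aluminium plate, half-way through its 5 mm thickness; about 0.15 kg. Along its x it runs from -60 to +85 mm at 50 mm wide (y +-25 mm); a narrower tongue, 26 mm wide, goes on from x -60 to -85 mm. z points out of its upper side. Standing on the bench on its feet, this centre is 14.5 mm high.
- plate: The same plate, same axes; origin 14.5 mm below its centre, level with the lowest points of its feet. Three steel ball feet of 12 mm diameter are fixed under it, reaching 12 mm below its underside: one under the tongue at x -68 mm, y 0, two at x +50 mm, y +-17 mm.
- plate_tongue (a point): Point on the tongue, half-way through the thickness, at x -72 mm of the plate: almost over the single foot, the place to press.
- rest: Fixed plywood tip-up rest, 200 x 76 mm (x, y); origin at the centre of its underside, on the bench. Two cheeks (inner faces y +-30 mm, 8 mm thick, 61 mm high, 84 mm at x -28 to +18 mm) hide the plate's sides until it is tipped. At first the plate stands level between them, its axes along the rest's and its centre over the origin to 1 mm, tongue to -x, upper side 61 mm high.
- rocker (a joint): Tilt of the rest's see-saw floor, on which the plate's feet stand, rad: 0 level, 0.42 fully tipped (tongue end down by some 22 mm, the rest's +x end up). It turns about the rest's y through the point x -15, z 44 mm of the rest, on the floor's upper face. Stiff: it stays where it is left; about 3 N on the tongue moves it. 12 mm lips at both ends keep the plate from sliding off.
- stand: Fixed grey steel stand, 190 x 86 mm (x, y), base 10 mm thick; origin at the centre of its underside. Cone seat at x -68, y 0 (for the tongue's foot), groove along x at x +50, y +17, round flat at x +50, y -17 mm. Cone and groove: 18 mm wide, mouth 22 mm high, smooth 50 degree flanks; a foot within 5 mm slides home. Rails 40 mm high, inner faces y +-32, at |x| 43 to 86 mm: fingers fit only in the middle.
- stand_home (a point): Where the plate's centre is when the feet are home, 28.8 mm above the bench; same axes as the stand. The plate then lies level and parallel to the stand, tongue towards the stand's -x.
- stand_tongue_home (a point): Where the plate_tongue point is when the feet are home.
- cup: Clear plastic mixing cup, 76 mm across, 85 mm high; origin at its base. Bystander.
- bottle: White bottle, 70 mm across, 170 mm high; origin at its base. Bystander.
- maquette: Dark brown rounded clay model, 116 mm across, 102 mm high; origin at its base. Bystander.
- spatula: Flat steel spatula with a wooden handle, 280 mm long, blade about 70 mm wide, 20 mm high, lying on the bench roughly along y; origin mid-length on its underside. Bystander.
Not all that is in view belongs to the job. There is more than one size of the plate; the one meant has the size given above.

How it is judged:
On the way, in this order (a step that is already met when the one before it is completed fails the run):
1. the plate is tipped up in the rest (floor tilted at least 0.3 rad, plate still on it) (value of joint rocker above 0.3 rad and angle between plate's own z axis and vertical above 0.25 rad and distance between plate_center and rest below 0.09 m), for 0.2 s.
2. the plate stands on its feet flat on the bench, let go and still (height (world z) of plate_center between 0.01 and 0.018 m and angle between plate's own z axis and vertical below 0.06 rad and contact force between the fingers and plate below 0.05 N and linear speed of plate below 0.02 m/s and angular speed of plate below 0.15 rad/s), for 0.2 s.
At the end, for the whole second after the job is handed in: The plate rests level (within 0.03 rad), still and released on the stand with all three feet home: its centre within 3.5 mm of stand_home and its tongue point within 5 mm of stand_tongue_home (distance between plate_center and stand_home below 0.0035 m and distance between plate_tongue and stand_tongue_home below 0.005 m and angle between plate's own z axis and vertical below 0.03 rad and contact force between the fingers and plate below 0.05 N and linear speed of plate below 0.02 m/s and angular speed of plate below 0.15 rad/s); the robot touches nothing.
It fails at once if the plate is dropped: falling faster than 0.6 m/s out of the fingers (a drop of about 2 cm) (linear speed of plate above 0.6 m/s and contact force between the fingers and plate below 0.05 N).
It fails at once if a bystander (cup, bottle, clay model, spatula) is moved more than 20 mm (distance of any of cup, bottle, maquette, spatula from where it was at the start of the episode above 0.02 m).
It also fails if it takes over 58 s, if anything falls off the work surface, if the arm or the gripper's body presses on something with over 40 N, if the wrist force passes 120 N, or if a joint passes its speed limit or range.

## Working session

There is one attempt and no reset: what is moved stays moved. The work goes in short steps, Python scripts to look and compute and a tool call to move; the robot and the scene stay as the last step left them, time stands still between calls to the robot, and variables do not carry over. Pictures are saved under pics/ and viewed, at most 12 in all, crops included, and the job is handed in when it is done.

Besides the shell and the picture viewer there is one more tool, called after "Call:" by a JSON object that holds its "method" and its "body". apply_moves: Moves the arm, as the interface text tells. Its arguments: {"type":"object","properties":{"series":{"type":"array","items":{"type":"array"}},"force":{"type":"number"}},"required":["series"]}

```bash
mkdir -p pics; cat > h.py <<'E'
import numpy as np, cv2
from bench import status, optics, job
def grab(n,f):
    im=np.ascontiguousarray(optics.grab_frame(n)[:,:,::-1]); cv2.imwrite('pics/'+f,im); return im
def ray(n,px,z):
    p=optics.camera_params(n);K,R,t=[np.array(p[k]) for k in('intrinsics','R','t')]
    c=-R.T@t; d=R.T@np.linalg.inv(K)@np.array([px[0],px[1],1.]); return c+d*(z-c[2])/d[2]
def proj(n,X):
    p=optics.camera_params(n);K,R,t=[np.array(p[k]) for k in('intrinsics','R','t')]
    q=K@(R@np.array(X)+t); return q[:2]/q[2]
E
python3 - <<'E'
from h import *
a=grab('scene','s0.png');b=grab('top','t0.png')
for n in('scene','top'):
    p=optics.camera_params(n);R=np.array(p['R']);print(n,-R.T@np.array(p['t']),R[2],np.array(p['intrinsics'])[0,0])
s=status.get_state();print(s)
E
```

```text
scene [1.30258131 1.00442615 0.88059676] [-0.51502184 -0.65553683 -0.55228976] 515.0146704995192
top [0.43887395 0.00530246 1.23539656] [ 0.07600119  0.00407886 -0.99709938] 403.71734781915774
{'clock': 0.1, 'joints': array([-1.33850640e+00,  2.07385207e-01,  1.54284448e+00,  1.98790105e-05,
        1.39352434e+00, -1.50488496e-01]), 'joint_velocities': array([-3.95160388e-04, -5.71797523e-04, -2.63235848e-03,  5.64752207e-04,
       -7.07161858e-05, -1.03338880e-03]), 'tau': array([-3.27697026e-04, -3.84089291e+01, -2.92548269e+01, -2.18284758e-04,
        4.87366371e-03, -9.49579231e-06]), 'tool_pos': array([ 0.21459914, -0.53269207,  0.23019743]), 'orientation': array([ 9.81740684e-01,  1.90221083e-01, -3.44147764e-05, -1.08018032e-03]), 'contact_force': array([ 0.26621618,  1.09459833, -0.44398024]), 'ft_torque': array([-0.00875249, -0.03791895,  0.02286197]), 'grip_force': 0.0, 'gripper_width': 1.0002264714513562}
```

View pics/t0.png

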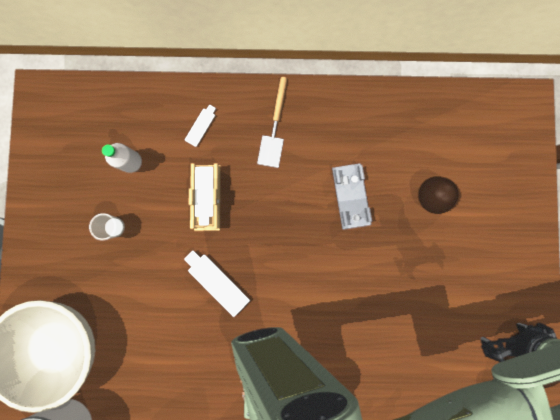

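View pics/s0.png

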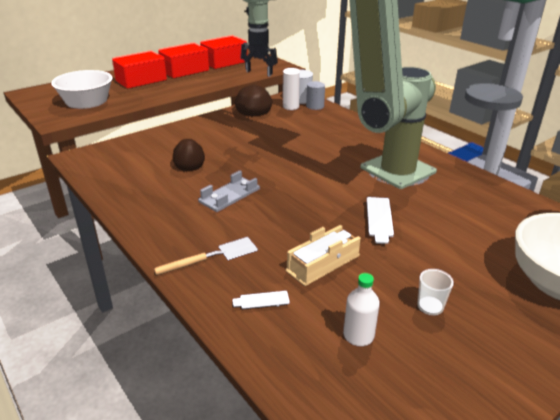

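Plate candidates in the top picture are (204,195) in the plywood rest, (200,126) a smaller one on the bench, and (217,285) a larger one on the bench. I choose the one in the rest. The stand is at (352,196) and the spatula at (272,120). Next is one close crop to check the choice.

```bash
python3 - <<'E'
from h import *
b=cv2.imread('pics/t0.png')
A=cv2.resize(b[150:245,165:245],None,fx=6,fy=6,interpolation=cv2.INTER_CUBIC)[:, :400]
A=cv2.resize(b[155:240,180:230],None,fx=7,fy=7,interpolation=cv2.INTER_CUBIC)
B=cv2.resize(b[155:240,325:380],None,fx=7,fy=7,interpolation=cv2.INTER_CUBIC)
cv2.imwrite('pics/c0.png',np.hstack([A,B]))
hsv=cv2.cvtColor(b,cv2.COLOR_BGR2HSV)
def rect(m,box,z,name):
    x0,y0,x1,y1=box; k=np.zeros_like(m);k[y0:y1,x0:x1]=m[y0:y1,x0:x1]
    c=max(cv2.findContours(k,0,1)[0],key=cv2.contourArea); r=cv2.minAreaRect(c)
    P=np.array([ray('top',q,z)[:2] for q in cv2.boxPoints(r)]);print(name,r,'\n ctr',P.mean(0).round(4),'edges',[np.round(P[(i+1)%4]-P[i],4).tolist()+[round(float(np.linalg.norm(P[(i+1)%4]-P[i])),4)] for i in(0,1)])
    print(' conv ctr',ray('top',r[0],z).round(4))
white=((hsv[...,1]<40)&(hsv[...,2]>200)).astype(np.uint8)
rect(white,(180,155,230,240),.061,'plate')
rect(white,(180,240,255,320),.0145,'big'); rect(white,(180,100,230,150),.0145,'small')
grey=((hsv[...,1]<70)&(hsv[...,2]>70)).astype(np.uint8)
rect(grey,(325,155,380,240),.01,'stand')
rest=((hsv[...,0]>12)&(hsv[...,2]>120)|(white>0)).astype(np.uint8)
rect(rest,(180,155,230,240),.061,'rest')
for n,q,z in(('cup',(105,227),.04),('bottle',(125,158),.0),('spat',(270,152),.0),('maq',(438,195),.05)):print(n,ray('top',q,z))
E
```

```text
plate ((203.5, 196.0), (58.0, 17.0), 90.0) 
 ctr [0.5502 0.2253] edges [[0.001, -0.05, 0.05], [-0.1703, -0.0055, 0.1704]]
 conv ctr [0.5497 0.2252 0.061 ]
big ((214.75003051757812, 281.2500305175781), (76.36752319335938, 23.33452033996582), 45.0) 
 ctr [0.2992 0.192 ] edges [[0.0503, -0.0478, 0.0694], [-0.1568, -0.1666, 0.2288]]
 conv ctr [0.2988 0.1916 0.0145]
small ((200.7353057861328, 124.441162109375), (13.3768892288208, 43.560638427734375), 30.963754653930664) 
 ctr [0.7756 0.2499] edges [[0.1186, -0.065, 0.1353], [-0.0211, -0.0362, 0.0419]]
 conv ctr [0.7754 0.25   0.0145]
stand ((351.89752197265625, 195.8429412841797), (63.337459564208984, 31.12696075439453), 80.07376098632812) 
 ctr [ 0.5645 -0.2175] edges [[0.0185, -0.0938, 0.0956], [-0.1906, -0.0338, 0.1936]]
 conv ctr [ 0.564  -0.2176  0.01  ]
rest ((200.0, 198.0), (74.0, 40.0), 90.0) 
 ctr [0.5444 0.2353] edges [[0.0023, -0.1178, 0.1178], [-0.2171, -0.0067, 0.2172]]
 conv ctr [0.5437 0.2353 0.061 ]
cup [0.45383827 0.51774224 0.04      ]
bottle [0.66896958 0.48403164 0.        ]
spat [0.69652571 0.03509211 0.        ]
maq [ 0.5673623  -0.46389082  0.05      ]
```

View pics/c0.png

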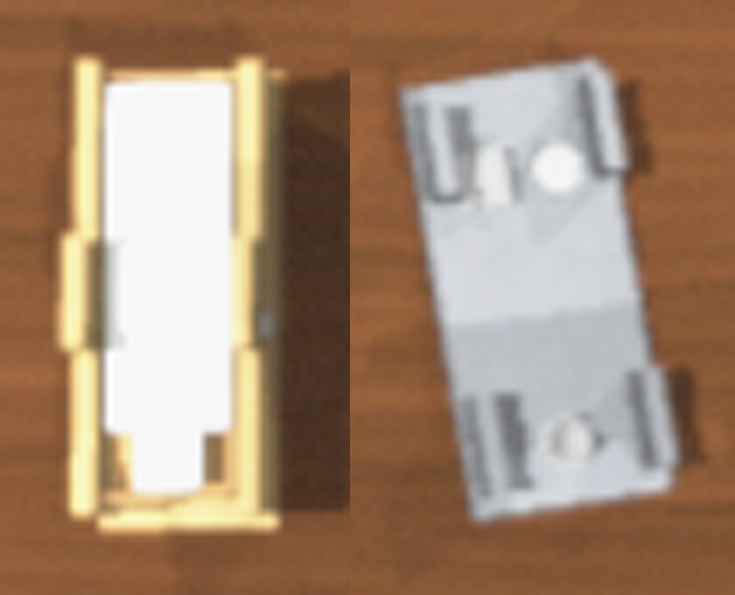

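The crop shows the plate in the rest with its tongue toward image-down (-x), and it measures 50 x 170 mm, so the choice is confirmed. On the stand, the cone is at about (356,217), the flat at (354,179) and the groove at (345,179), so its yaw is about 10°.

```bash
cat >> h.py <<'E'
def stand_fit(b):
    """2D pose (x,y,yaw) of stand from flat disc, cone mouth and left base corners in top view"""
    f=lambda u,v:((u-350+.5)/7+324.5,(v+.5)/7+154.5)
    pts=[(f(558,167),.0143,(50,-17),2),(f(572,438),.022,(-68,0),2),(f(402,90),.01,(95,43),1),(f(473,520),.01,(-95,43),1)]
    from scipy.optimize import least_squares
    W=np.array([ray('top',p,z)[:2] for p,z,_,_ in pts]);L=np.array([l for *_,l,_ in pts])/1000;w=np.array([q[3] for q in pts])[:,None]
    T=lambda x:L@np.array([[np.cos(x[2]),np.sin(x[2])],[-np.sin(x[2]),np.cos(x[2])]])+x[:2]
    r=least_squares(lambda x:((T(x)-W)*w).ravel(),[.56,-.22,.17]);return r.x,(T(r.x)-W)*1000
E
python3 - <<'E'
from h import *
b=cv2.imread('pics/t0.png');x,res=stand_fit(b);print(x.round(4),np.degrees(x[2]),res.round(1))
g=cv2.cvtColor(b,cv2.COLOR_BGR2HSV); m=((g[...,1]<40)&(g[...,2]>200))
L=[];R=[]
for v in list(range(170,214)):
    c=np.flatnonzero(m[v,185:225])+185; L.append((c.min()-.5,v));R.append((c.max()+.5,v))
for e in(L,R):
    P=np.array([ray('top',p,.061)[:2] for p in e],np.float32); d=cv2.fitLine(P,cv2.DIST_HUBER,0,.01,.01).ravel(); print('edge yaw',np.degrees(np.arctan(d[1]/d[0])),'pt',d[2:])
rows=np.flatnonzero(m[160:235,200:208].all(1))+160;print(rows.min(),rows.max(),ray('top',(204,rows.min()-.5),.061),ray('top',(204,rows.max()+.5),.061))
# scene-view projections for check
s=cv2.imread('pics/s0.png')
c,sn=np.cos(x[2]),np.sin(x[2])
def P(X,Y,z): return proj('scene',[x[0]+c*X-sn*Y,x[1]+sn*X+c*Y,z])
o=cv2.resize(s[160:220,190:270],None,fx=8,fy=8,interpolation=cv2.INTER_CUBIC)
for q in[(.05,-.017,.0143),(-.068,0,.022),(.095,.043,.01),(-.095,.043,.01),(-.095,-.043,.01),(.095,-.043,.01)]:
    u=(P(*q)-[190,160]+.5)*8; cv2.drawMarker(o,tuple(int(k) for k in u),(0,0,255),0,10)
cv2.imwrite('pics/c1.png',o)
E
```

```text
[ 0.565  -0.216   0.1824] 10.44982207913631 [[ 0.3  0.1]
 [-0.6  0.6]
 [ 0.4 -0.4]
 [ 0.8 -2.3]]
edge yaw 2.0332692 pt [0.59285736 0.25311527]
edge yaw 1.8386194 pt [0.5635773  0.19935407]
167 224 [0.63686253 0.22671819 0.061     ] [0.46656226 0.22097813 0.061     ]
```

View pics/c1.png

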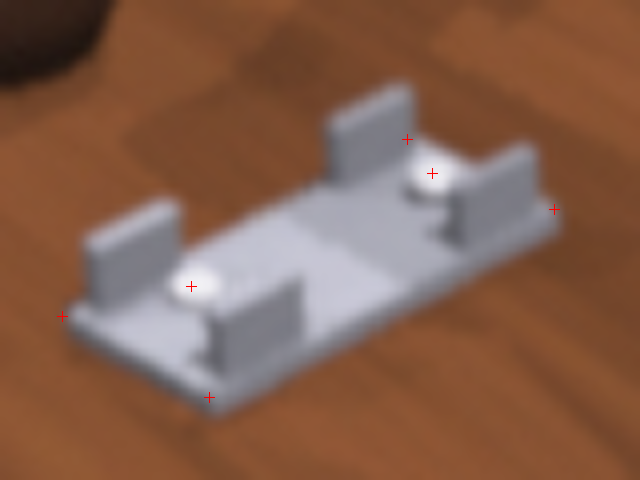

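The stand fit agrees in both views to about 1 px: centre (0.565, -0.216), yaw 10.4°. The plate in the rest is at (0.552, 0.225), yaw 1.9°. I turn the tool and shut the fingers first.

```bash
cat >> h.py <<'E'
from scipy.spatial.transform import Rotation as Ro
def go(pos,yaw,lean=0.):
    """shift (mm, present tool axes) and turn (deg rotvec) still needed; yaw, lean in deg (lean>0 tips tool z to -x)"""
    s=status.get_state(); R=Ro.from_quat(s['orientation'])
    T=Ro.from_euler('z',yaw,degrees=True)*Ro.from_euler('y',lean,degrees=True)*Ro.from_euler('x',180,degrees=True)
    d=np.array(pos)-s['tool_pos']
    print('t',s['clock'],'pos',s['tool_pos'].round(4),'F',s['contact_force'].round(1),'w',round(s['gripper_width'],3),'grip',round(s['grip_force'],1))
    print('shift now-axes',(R.inv().apply(d)*1000).round(1),'shift target-axes',(T.inv().apply(d)*1000).round(1),'turn',np.degrees((R.inv()*T).as_rotvec()).round(2))
E
```

Call:
{"method": "apply_moves", "body": {"series": [[[0, 0, 0], [0, 0, 10], -1], [[0, 0, 0], [0, 0, 10], -1]]}}

```text
clock: 0.35
tool_pos: [0.2146, -0.5329, 0.2306]
orientation: [1.0, 0.014, -0.0, -0.001]
contact_force: [-1.1, -0.1, -0.8]
gripper_width: 0.601
grip_force: 0.0
```

```bash
python3 -c "
from h import *
go([.4787,.2229,.13],1.9)"
```

```text
t 0.35 pos [ 0.2146 -0.5329  0.2306] F [-1.1 -0.1 -0.8] w 0.601 grip 0.0
shift now-axes [ 285.1 -748.   101.5] shift target-axes [ 289.  -746.7  100.6] turn [-0.08  0.02 -0.3 ]
```

Call:
{"method": "apply_moves", "body": {"series": [[[20, -50, 0], [0, 0, 0], -1], [[20, -50, 0], [0, 0, 0], -1], [[20, -50, 0], [0, 0, 0], -1], [[20, -50, 0], [0, 0, 0], -1], [[20, -50, 0], [0, 0, 0], -1]]}}

```text
clock: 0.98
tool_pos: [0.3064, -0.2782, 0.2309]
orientation: [1.0, 0.017, -0.0, -0.0]
contact_force: [0.4, 0.0, -0.0]
gripper_width: -0.002
grip_force: 0.0
```

Call:
{"method": "apply_moves", "body": {"series": [[[20, -50, 0], [0, 0, 0], -1], [[20, -50, 0], [0, 0, 0], -1], [[20, -50, 0], [0, 0, 0], -1], [[20, -50, 0], [0, 0, 0], -1], [[20, -50, 0], [0, 0, 0], -1]]}}

```text
clock: 1.6
tool_pos: [0.3979, -0.0252, 0.2311]
orientation: [1.0, 0.017, 0.0, 0.0]
contact_force: [1.9, -0.6, 0.1]
gripper_width: -0.002
grip_force: 0.0
```

Call:
{"method": "apply_moves", "body": {"series": [[[18, -50, 0], [0, 0, 0], -1], [[18, -50, 0], [0, 0, 0], -1], [[18, -50, 10], [0, 0, 0], -1], [[18, -50, 20], [0, 0, 0], -1], [[15, -45, 20], [0, 0, 0], -1]]}}

```text
clock: 2.22
tool_pos: [0.4767, 0.2228, 0.1805]
orientation: [1.0, 0.017, 0.0, 0.0]
contact_force: [1.1, -0.6, -0.0]
gripper_width: 0.003
grip_force: 0.0
```

```bash
python3 -c "
from h import *
go([.4787,.2229,.075],1.9)"
```

```text
t 2.225 pos [0.4767 0.2228 0.1805] F [ 1.1 -0.6 -0. ] w 0.003 grip 0.0
shift now-axes [  2.   -0.  105.5] shift target-axes [  2.   -0.  105.5] turn [ 0.   -0.01  0.08]
```

Call:
{"method": "apply_moves", "body": {"series": [[[1, 0, 50], [0, 0, 0], -1], [[0, 0, 40], [0, 0, 0], -1], [[0, 0, 20], [0, 0, 0], -1], [[0, 0, 6], [0, 0, 0], -1]]}}

```text
clock: 2.72
tool_pos: [0.4756, 0.2205, 0.0632]
orientation: [1.0, 0.017, -0.002, 0.001]
contact_force: [-0.3, 0.1, 0.1]
gripper_width: -0.002
grip_force: 0.0
```

Call:
{"method": "apply_moves", "body": {"series": [[[0, 0, 4], [0, 0, 0], -1], [[0, 0, 4], [0, 0, 0], -1], [[0, 0, 3], [0, 0, 0], -1]]}}

```text
clock: 3.1
tool_pos: [0.478, 0.2212, 0.0553]
orientation: [1.0, 0.017, 0.001, -0.0]
contact_force: [-2.6, 0.1, 3.8]
gripper_width: 0.001
grip_force: 1.8
```

Call:
{"method": "apply_moves", "body": {"series": [[[0, 0, 4], [0, 0, 0], -1], [[0, 0, 4], [0, 0, 0], -1], [[0, 0, 4], [0, 0, 0], -1], [[0, 0, 3], [0, 0, 0], -1]]}}

```text
clock: 3.6
tool_pos: [0.4774, 0.2209, 0.0389]
orientation: [1.0, 0.017, -0.0, -0.0]
contact_force: [-2.6, 1.1, 3.0]
gripper_width: 0.003
grip_force: 1.8
```

Call:
{"method": "apply_moves", "body": {"series": [[[0, 0, 2], [0, 0, 0], -1], [[0, 0, 1], [0, 0, 0], -1], [[0, 0, 0], [0, 0, 0], -1]]}}

```text
clock: 3.98
tool_pos: [0.4776, 0.2209, 0.038]
orientation: [1.0, 0.017, -0.0, 0.0]
contact_force: [-6.8, -1.5, 14.7]
gripper_width: 0.0
grip_force: 8.4
```

Force rose to 14.7 N at the stop, so the plate is fully tipped. I lift and look.

Call:
{"method": "apply_moves", "body": {"series": [[[0, 0, -20], [0, 0, 0], -1], [[0, 0, -50], [0, 0, 0], 1], [[0, 0, -60], [0, 0, 0], 1], [[0, 0, 0], [0, -10, 0], 1], [[0, 0, 0], [0, -10, 0], 1]]}}

```text
clock: 4.6
tool_pos: [0.4793, 0.2212, 0.1692]
orientation: [0.985, 0.017, -0.172, 0.002]
contact_force: [-0.2, 0.8, -0.1]
gripper_width: 0.845
grip_force: 0.0
```

```bash
python3 - <<'E'
from h import *
a=grab('scene','s1.png')
cv2.imwrite('pics/c2.png',cv2.resize(a[170:300,260:400],None,fx=4.5,fy=4.5,interpolation=cv2.INTER_CUBIC))
b=grab('top','t1.png')
g=cv2.cvtColor(a,cv2.COLOR_BGR2HSV)
# predicted corners of raised end, upper face, theta .42
for th in(.36,.42):
    for Y in(.025,-.025):
        X,Z=.1,.017; x=X*np.cos(th)-Z*np.sin(th)-.015; z=X*np.sin(th)+Z*np.cos(th)+.044
        c,s=np.cos(.033),np.sin(.033); w=[.5517+c*x-s*Y,.2253+s*x+c*Y,z]; print(th,np.round(w,4),'scene',proj('scene',w),'crop',(proj('scene',w)-[260,170]+.5)*4.5,'top',proj('top',w))
go([0,0,0],1.9,-24)
E
```

```text
0.36 [0.6234 0.2527 0.0951] scene [310.18051663 249.38839713] crop [228.06232483 359.49778708] top [192.56554515 168.94134901]
0.36 [0.6251 0.2027 0.0951] scene [296.92530655 239.98214062] crop [168.4138795  317.16963278] top [210.08208757 168.7074112 ]
0.42 [0.6202 0.2526 0.1003] scene [311.22369063 247.23283278] crop [232.75660785 349.7977475 ] top [192.17903419 169.76663992]
0.42 [0.6219 0.2026 0.1003] scene [297.93164776 237.87112942] crop [172.9424149  307.67008241] top [209.7779179  169.53165854]
t 4.7 pos [0.4799 0.22   0.1631] F [-0.2 -0.3 -0.8] w 0.99 grip 0.0
shift now-axes [-400.5  204.5  321. ] shift target-axes [-511.1  204.   -49. ] turn [ 0.08 44.15 -0.08]
```

View pics/c2.png

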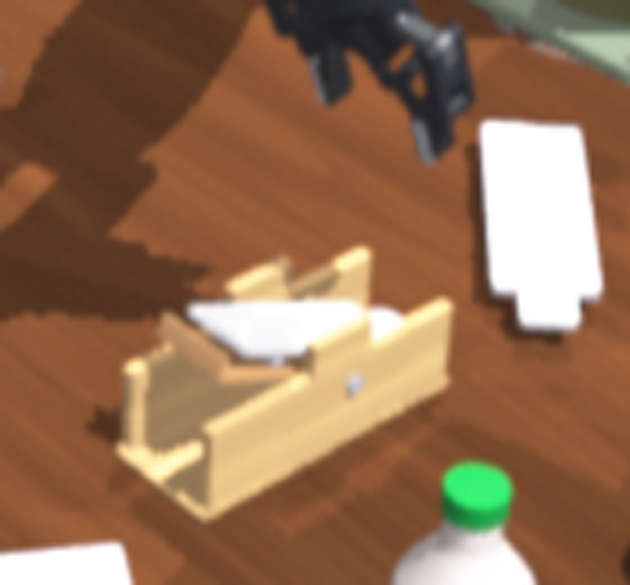

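The plate is tipped, with its raised end at about crop (190,305) to (250,355). It seems to have slid a few mm toward the tongue. I turned the lean the wrong way, so I'll correct that and measure the raised end.

Call:
{"method": "apply_moves", "body": {"series": [[[0, 0, -20], [0, 10.5, 0], 1], [[0, 0, -20], [0, 10.5, 0], 1], [[0, 0, 0], [0, 10.5, 0], 1], [[0, 0, 0], [0, 10.5, 0], 1], [[0, 0, 0], [0, 2, 0], 1]]}}

```text
clock: 5.32
tool_pos: [0.4831, 0.2207, 0.2026]
orientation: [0.978, 0.018, 0.208, -0.003]
contact_force: [1.2, 0.6, 0.4]
gripper_width: 1.0
grip_force: 0.0
```

```bash
python3 - <<'E'
from h import *
a=cv2.imread('pics/s1.png');b=grab('top','t2.png')
A=cv2.resize(a[225:265,285:355],None,fx=8,fy=8,interpolation=cv2.INTER_CUBIC)
B=cv2.resize(b[155:225,182:228],None,fx=8,fy=8,interpolation=cv2.INTER_CUBIC)[:, :]
C=np.zeros((560,560+0,3),np.uint8);C[:320]=A;cv2.imwrite('pics/c3.png',cv2.resize(np.hstack([C,B]),(800,480)) if 0 else np.hstack([C[:,:430],B]))
go([0,0,0],1.9,-24)
E
```

```text
t 5.375 pos [0.4838 0.221  0.2031] F [-0.9  0.  -1. ] w 0.999 grip 0.0
shift now-axes [-531.5  203.3  -14.8] shift target-axes [-531.   204.8  -14.1] turn [-0.04 -0.05  0.16]
```

View pics/c3.png

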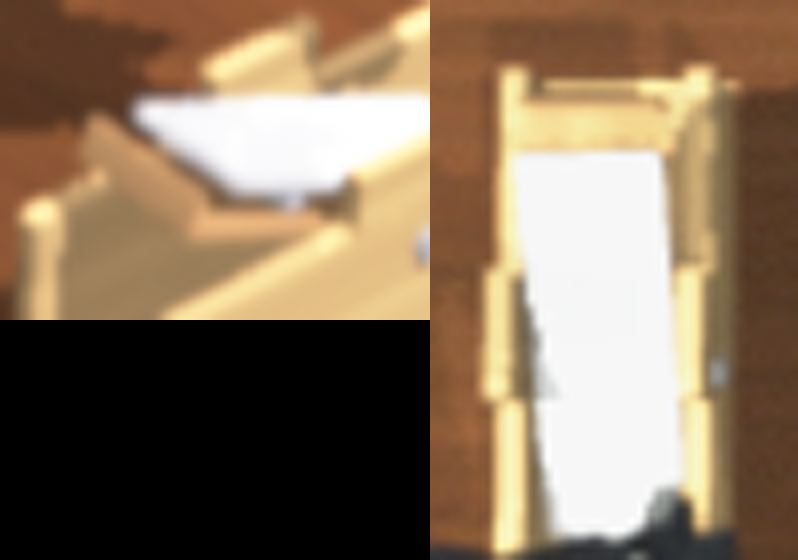

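```bash
python3 - <<'E'
from h import *
def tri(pt,ps):
    P=[]
    for n in('top','scene'):
        p=optics.camera_params(n);P.append(np.array(p['intrinsics'])@np.c_[p['R'],p['t']])
    X=cv2.triangulatePoints(P[0],P[1],np.array(pt,float),np.array(ps,float)).ravel();return X[:3]/X[3]
l=tri((191.9,173.6),(313.9,248.7));r=tri((210.8,173.6),(301.1,237.4));print(l,r,np.linalg.norm(l-r))
th=.42;X0,Y0,yaw=.5517,.2253,np.radians(1.9)
for sl in(0,-.006,-.012):
  for X,Y in((.085,.025),(.085,-.025),(-.05,.025),(-.05,-.025)):
    a,Z=X+sl+.015,.017; x=a*np.cos(th)-Z*np.sin(th)-.015; z=a*np.sin(th)+Z*np.cos(th)+.044
    w=[X0+np.cos(yaw)*x-np.sin(yaw)*Y,Y0+np.sin(yaw)*x+np.cos(yaw)*Y,z]
    print(sl,X,Y,np.round(w,4),'top',proj('top',w).round(1),'scene',proj('scene',w).round(1))
E
```

```text
[0.6112861  0.25395471 0.09236219] [0.61034913 0.20068533 0.09551569] 0.05337085862161918
0 0.085 0.025 [0.6202 0.2526 0.1003] top [192.2 169.8] scene [311.2 247.2]
0 0.085 -0.025 [0.6219 0.2026 0.1003] top [209.8 169.5] scene [297.9 237.9]
0 -0.05 0.025 [0.497  0.2485 0.0453] top [196.  214.1] scene [344.6 245.8]
0 -0.05 -0.025 [0.4987 0.1985 0.0453] top [212.9 213.9] scene [331.5 237.1]
-0.006 0.085 0.025 [0.6147 0.2524 0.0979] top [192.4 171.8] scene [312.8 247.2]
-0.006 0.085 -0.025 [0.6164 0.2024 0.0979] top [209.9 171.6] scene [299.5 237.8]
-0.006 -0.05 0.025 [0.4915 0.2483 0.0428] top [196.2 216. ] scene [346.  245.7]
-0.006 -0.05 -0.025 [0.4932 0.1983 0.0428] top [213.1 215.8] scene [332.9 237. ]
-0.012 0.085 0.025 [0.6093 0.2522 0.0954] top [192.5 173.9] scene [314.4 247.1]
-0.012 0.085 -0.025 [0.6109 0.2023 0.0954] top [210.1 173.6] scene [301.1 237.8]
-0.012 -0.05 0.025 [0.4861 0.2481 0.0404] top [196.3 217.9] scene [347.4 245.6]
-0.012 -0.05 -0.025 [0.4877 0.1982 0.0404] top [213.2 217.7] scene [334.2 237. ]
```

The two views agree on a 12 mm slide at tilt 0.42, yaw unchanged. The grasp goes at plate x +70 with the tool square to the plate.

```bash
python3 -c "
from h import *
go([.575,.226,.137],1.9,-24)
go([.6035,.2270,.0733],1.9,-24)"
```

```text
t 5.375 pos [0.4838 0.221  0.2031] F [-0.9  0.  -1. ] w 0.999 grip 0.0
shift now-axes [56.5 -1.8 97.6] shift target-axes [56.6 -2.  97.5] turn [-0.04 -0.05  0.16]
t 5.375 pos [0.4838 0.221  0.2031] F [-0.9  0.  -1. ] w 0.999 grip 0.0
shift now-axes [ 56.6  -1.8 167.3] shift target-axes [ 56.7  -2.1 167.3] turn [-0.04 -0.05  0.16]
```

Call:
{"method": "apply_moves", "body": {"series": [[[40, -2, 0], [0, 0, 0], 1], [[17, 0, 40], [0, 0, 0], 1], [[0, 0, 50], [0, 0, 0], 1], [[0, 0, 35], [0, 0, 0], 1], [[0, 0, 0], [0, 0, 0], 1]]}}

```text
clock: 6.0
tool_pos: [0.5886, 0.2258, 0.1102]
orientation: [0.979, 0.016, 0.205, -0.003]
contact_force: [-0.2, 0.1, 0.3]
gripper_width: 1.0
grip_force: 0.0
```

```bash
python3 -c "
from h import *
go([.6035,.2270,.0733],1.9,-24)"
```

```text
t 6.0 pos [0.5886 0.2258 0.1102] F [-0.2  0.1  0.3] w 1.0 grip 0.0
shift now-axes [-1.1 -0.8 39.8] shift target-axes [-1.3 -0.7 39.8] turn [0.08 0.33 0.04]
```

Call:
{"method": "apply_moves", "body": {"series": [[[-1, -1, 20], [0, 0, 0], 1], [[0, 0, 15], [0, 0, 0], 1], [[0, 0, 5], [0, 0, 0], 1], [[0, 0, 0], [0, 0, 0], 1]]}}

```text
clock: 6.5
tool_pos: [0.6058, 0.2283, 0.0773]
orientation: [0.978, 0.017, 0.208, -0.004]
contact_force: [0.1, 0.0, -1.0]
gripper_width: 0.998
grip_force: 0.0
```

Call:
{"method": "apply_moves", "body": {"series": [[[0, 0, 0], [0, 0, 0], 0.3], [[0, 0, 0], [0, 0, 0], 0.1], [[0, 0, 0], [0, 0, 0], 0], [[0, 0, 0], [0, 0, 0], -1], [[0, 0, 0], [0, 0, 0], -1]], "force": 90}}

```text
clock: 7.12
tool_pos: [0.6062, 0.2284, 0.0775]
orientation: [0.978, 0.017, 0.208, -0.004]
contact_force: [0.8, -0.1, 1.4]
gripper_width: 0.55
grip_force: 91.8
```

Call:
{"method": "apply_moves", "body": {"series": [[[0, 0, 0], [0, 0, 0], -1], [[0, 0, 0], [0, 0, 0], -1]]}}

```text
clock: 7.38
tool_pos: [0.6062, 0.2284, 0.0774]
orientation: [0.978, 0.016, 0.208, -0.004]
contact_force: [0.7, 0.8, 2.6]
gripper_width: 0.552
grip_force: 91.9
```

Call:
{"method": "apply_moves", "body": {"series": [[[0, 0, -5], [0, 0, 0], -1], [[0, 0, -10], [0, 0, 0], -1], [[5, 0, -15], [0, 0, 0], -1], [[8, 0, -18], [0, 0, 0], -1], [[8, 0, -18], [0, 0, 0], -1]]}}

```text
clock: 8.0
tool_pos: [0.5968, 0.2277, 0.1461]
orientation: [0.978, 0.017, 0.207, -0.003]
contact_force: [-0.2, 0.0, -1.8]
gripper_width: 0.547
grip_force: 92.6
```

Call:
{"method": "apply_moves", "body": {"series": [[[10, 0, -23], [0, 0, 0], -1], [[10, 0, -23], [0, 0, 0], -1], [[0, 0, 0], [0, 0, 0], -1]]}}

```text
clock: 8.38
tool_pos: [0.5987, 0.2284, 0.1992]
orientation: [0.978, 0.016, 0.21, -0.004]
contact_force: [0.8, 0.6, -1.7]
gripper_width: 0.553
grip_force: 92.7
```

```bash
python3 - <<'E'
from h import *
a=grab('scene','s3.png')
cv2.imwrite('pics/c4.png',cv2.resize(a[150:300,260:420],None,fx=4,fy=4,interpolation=cv2.INTER_CUBIC))
go([.575,0,.10],1.9,0)
E
```

```text
t 8.425 pos [0.5975 0.228  0.1969] F [-0.3 -0.6 -1.9] w 0.548 grip 92.7
shift now-axes [-67.  227.2  76.1] shift target-axes [-30.1 227.2  96.9] turn [ -0.03 -24.06   0.03]
```

View pics/c4.png

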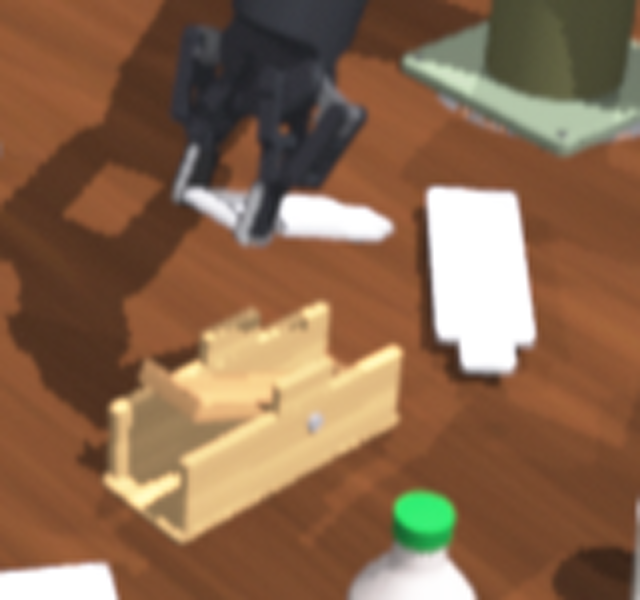

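The plate is held by its raised end with the tongue down, at crop (190-395, 190-240), clear of the rest. I level it and carry it to open bench.

Call:
{"method": "apply_moves", "body": {"series": [[[0, 30, 0], [0, -8, 0], -1], [[0, 40, 0], [0, -8, 0], -1], [[0, 40, 0], [0, -8, 0], -1], [[-10, 40, 0], [0, 0, 0], -1], [[-10, 40, 0], [0, 0, 0], -1]]}}

```text
clock: 9.05
tool_pos: [0.5827, 0.036, 0.1931]
orientation: [1.0, 0.017, -0.002, -0.0]
contact_force: [-0.1, -0.2, -2.0]
gripper_width: 0.55
grip_force: 92.7
```

Call:
{"method": "apply_moves", "body": {"series": [[[-10, 37, 20], [0, 0, 0], -1], [[0, 0, 40], [0, 0, 0], -1], [[0, 0, 30], [0, 0, 0], -1], [[0, 0, 0], [0, 0, 0], -1]]}}

```text
clock: 9.55
tool_pos: [0.5709, 0.0006, 0.1011]
orientation: [1.0, 0.017, -0.005, -0.001]
contact_force: [-0.6, 0.2, -1.7]
gripper_width: 0.547
grip_force: 92.8
```

```bash
python3 - <<'E'
from h import *
a=grab('scene','s4.png');b=grab('top','t4.png')
A=cv2.resize(a[150:260,180:300],None,fx=4,fy=4,interpolation=cv2.INTER_CUBIC)
B=cv2.resize(b[155:245,240:310],None,fx=4.5,fy=4.889,interpolation=cv2.INTER_CUBIC)
cv2.imwrite('pics/c5.png',np.hstack([A,B]))
go([.575,0,.08],1.9,0)
p=status.get_state()['tool_pos']
for X in(-.085-.074,):
  for Z in(.012,-.0):
    for Y in(.013,-.013): print(Z,Y,(proj('scene',p+[X,Y,Z])-[180,150]+.5)*4)
E
```

```text
t 9.65 pos [5.748e-01 2.000e-04 1.054e-01] F [ 0.9 -0.4 -1.3] w 0.553 grip 92.8
shift now-axes [ 0.2  0.3 25.4] shift target-axes [ 0.1  0.3 25.4] turn [-0.02  0.08  0.04]
0.012 0.013 [527.7513543  113.21371219]
0.012 -0.013 [505.20872336  99.36981288]
-0.0 0.013 [527.11613976 127.20082231]
-0.0 -0.013 [504.67677289 113.26241216]
```

View pics/c5.png

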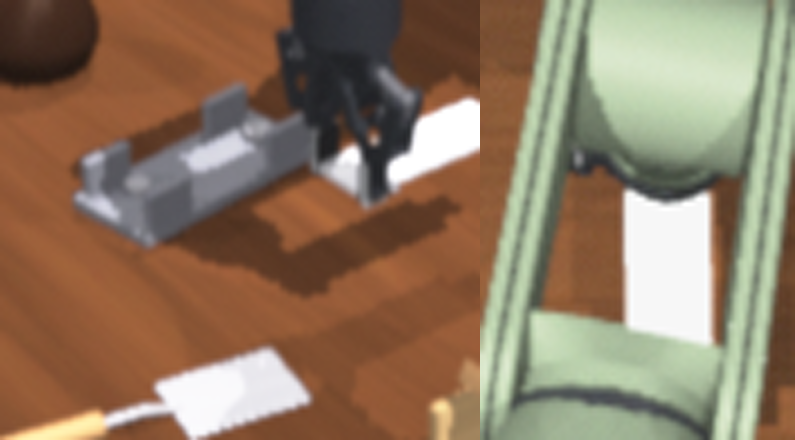

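The plate is held with its +x end at (360,195), clear of the stand and the spatula. The crop cuts off the tongue, so I measure its end numerically from the same picture.

```bash
python3 - <<'E'
from h import *
a=cv2.imread('pics/s4.png');g=cv2.cvtColor(a,cv2.COLOR_BGR2HSV)
m=((g[...,1]<60)&(g[...,2]>170)).astype(np.uint8);m[:,:280]=0;m[:,330:]=0;m[:150]=0;m[215:]=0
c=max(cv2.findContours(m,0,1)[0],key=cv2.contourArea);h=cv2.approxPolyDP(cv2.convexHull(c),1.0,True)[:,0];print(h.tolist())
p=np.array([.5748,.0002,.1054])
for X,Y in((-.085,.013),(-.085,-.013),(-.06,.025),(-.06,-.025)):print(X,Y,proj('scene',p+[X-.074,Y-.0045,.0149]).round(1))
E
```

```text
[[311, 177], [311, 179], [306, 184], [280, 195], [280, 189], [285, 179], [297, 174], [305, 173]]
-0.085 0.013 [310.5 176.3]
-0.085 -0.013 [304.9 172.9]
-0.06 0.025 [306.7 180.5]
-0.06 -0.025 [295.9 173.8]
```

Tilt in hand is under 0.02 rad. I lower it now.

Call:
{"method": "apply_moves", "body": {"series": [[[0, 0, 35], [0, 0, 0], -1], [[0, 0, 30], [0, 0, 0], -1], [[0, 0, 20], [0, 0, 0], -1], [[0, 0, 8], [0, 0, 0], -1], [[0, 0, 0], [0, 0, 0], -1]]}}

```text
clock: 10.28
tool_pos: [0.5757, 0.0001, 0.0132]
orientation: [1.0, 0.017, 0.0, 0.0]
contact_force: [0.3, 0.1, -1.9]
gripper_width: 0.551
grip_force: 92.8
```

Call:
{"method": "apply_moves", "body": {"series": [[[0, 0, 3], [0, 0, 0], -1], [[0, 0, 2], [0, 0, 0], -1], [[0, 0, 0], [0, 0, 0], -1]]}}

```text
clock: 10.65
tool_pos: [0.5754, 0.0001, 0.0081]
orientation: [1.0, 0.017, 0.0, 0.0]
contact_force: [-0.8, 0.3, -0.8]
gripper_width: 0.549
grip_force: 92.8
```

Call:
{"method": "apply_moves", "body": {"series": [[[0, 0, 2], [0, 0, 0], -1], [[0, 0, 0], [0, 0, 0], -1]]}}

```text
clock: 10.9
tool_pos: [0.5751, 0.0001, 0.0057]
orientation: [1.0, 0.017, -0.0, -0.0]
contact_force: [-0.1, 0.1, -1.4]
gripper_width: 0.544
grip_force: 92.8
```

Call:
{"method": "apply_moves", "body": {"series": [[[0, 0, 1.5], [0, 0, 0], -1], [[0, 0, 0], [0, 0, 0], -1]]}}

```text
clock: 11.15
tool_pos: [0.5753, 0.0001, 0.0043]
orientation: [1.0, 0.017, -0.0, 0.0]
contact_force: [-0.1, -0.1, -1.7]
gripper_width: 0.549
grip_force: 92.9
```

Call:
{"method": "apply_moves", "body": {"series": [[[0, 0, 1.5], [0, 0, 0], -1], [[0, 0, 0], [0, 0, 0], -1]]}}

```text
clock: 11.4
tool_pos: [0.5755, 0.0, 0.0032]
orientation: [1.0, 0.017, 0.0, 0.0]
contact_force: [-1.2, -0.1, 1.4]
gripper_width: 0.547
grip_force: 93.2
```

Call:
{"method": "apply_moves", "body": {"series": [[[0, 0, 1], [0, 0, 0], -1], [[0, 0, 0], [0, 0, 0], -1]]}}

```text
clock: 11.65
tool_pos: [0.5757, 0.0, 0.0027]
orientation: [1.0, 0.017, 0.0, 0.0]
contact_force: [-1.6, 0.5, 5.5]
gripper_width: 0.552
grip_force: 93.6
```

Call:
{"method": "apply_moves", "body": {"series": [[[0, 0, 1], [0, 0, 0], -1], [[0, 0, 0], [0, 0, 0], -1]]}}

```text
clock: 11.9
tool_pos: [0.5759, 0.0, 0.0023]
orientation: [1.0, 0.017, 0.0, 0.0]
contact_force: [-2.1, 0.9, 9.5]
gripper_width: 0.55
grip_force: 93.8
```

Call:
{"method": "apply_moves", "body": {"series": [[[0, 0, 0], [0, 0, 0], 0.6], [[0, 0, 0], [0, 0, 0], 0.8], [[0, 0, 0], [0, 0, 0], 1], [[0, 0, 0], [0, 0, 0], 1], [[0, 0, 0], [0, 0, 0], 1]], "force": 60}}

```text
clock: 12.52
tool_pos: [0.5752, 0.0001, 0.0007]
orientation: [1.0, 0.017, -0.0, -0.0]
contact_force: [0.2, 1.0, 0.6]
gripper_width: 1.001
grip_force: 0.0
```

Call:
{"method": "apply_moves", "body": {"series": [[[0, 0, -30], [0, 0, 0], 1], [[0, 0, -50], [0, 0, 0], 1], [[0, 62, -50], [0, 0, 0], 1], [[0, 62, -20], [0, 0, 0], 1], [[0, 62, 0], [0, 0, 0], 1]]}}

```text
clock: 13.15
tool_pos: [0.5829, -0.1719, 0.1425]
orientation: [1.0, 0.018, 0.003, 0.001]
contact_force: [0.2, -1.2, -0.2]
gripper_width: 1.0
grip_force: 0.0
```

Call:
{"method": "apply_moves", "body": {"series": [[[0, 0, 0], [0, 0, 0], 1]]}}

```text
clock: 13.28
tool_pos: [0.5813, -0.1748, 0.1401]
orientation: [1.0, 0.014, 0.001, 0.001]
contact_force: [-1.1, 0.1, -0.1]
gripper_width: 1.0
grip_force: 0.0
```

```bash
python3 - <<'E'
from h import *
a=grab('scene','s5.png');b=grab('top','t5.png')
A=cv2.resize(a[150:270,200:340],None,fx=3,fy=3,interpolation=cv2.INTER_CUBIC)
B=cv2.resize(b[155:245,240:310],None,fx=4,fy=4,interpolation=cv2.INTER_CUBIC)
cv2.imwrite('pics/c6.png',np.hstack([A,B]))
g=cv2.cvtColor(b,cv2.COLOR_BGR2HSV);m=((g[...,1]<50)&(g[...,2]>190)).astype(np.uint8);k=np.zeros_like(m);k[165:245,255:310]=m[165:245,255:310]
c=max(cv2.findContours(k,0,1)[0],key=cv2.contourArea);r=cv2.minAreaRect(c);print(r)
P=np.array([ray('top',q,.017)[:2] for q in cv2.boxPoints(r)]);print(P.round(4),P.mean(0))
print(cv2.approxPolyDP(c,1.5,True)[:,0].tolist())
go([.5,0,.1],1.9)
E
```

```text
((281.4999694824219, 214.99998474121094), (16.999996185302734, 55.99999237060547), 0.0)
[[ 0.4162  0.0198]
 [ 0.5855  0.0233]
 [ 0.5865 -0.0283]
 [ 0.4172 -0.0313]] [ 0.50136196 -0.0041385 ]
[[273, 187], [273, 234], [277, 236], [278, 243], [286, 243], [286, 236], [290, 234], [289, 187]]
t 13.375 pos [ 0.5806 -0.1704  0.1389] F [ 0.3 -0.8 -0.2] w 0.999 grip 0.0
shift now-axes [ -75.1 -172.8   39.1] shift target-axes [ -74.9 -173.    38.9] turn [-0.06  0.04 -0.08]
```

View pics/c6.png

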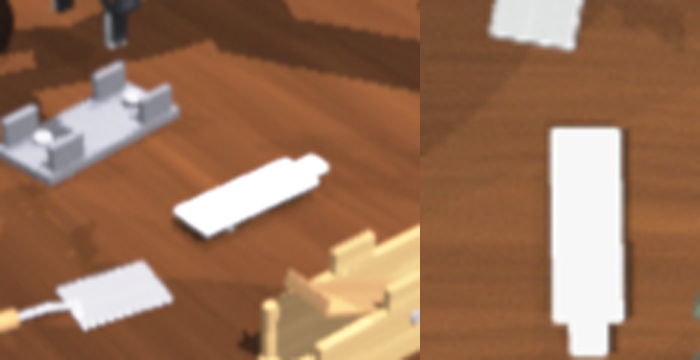

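The plate stands flat on its feet at about (0.501, -0.003). The camera's y reads about 1.5 mm low against the arm, which I'll allow for at the stand. Now the middle grasp.

```bash
python3 -c "
from h import *
go([.5062,-.0022,.001],1.9)"
```

```text
t 13.375 pos [ 0.5806 -0.1704  0.1389] F [ 0.3 -0.8 -0.2] w 0.999 grip 0.0
shift now-axes [ -68.9 -170.3  138.1] shift target-axes [ -68.7 -170.6  137.9] turn [-0.06  0.04 -0.08]
```

Call:
{"method": "apply_moves", "body": {"series": [[[-20, -40, 0], [0, 0, 0], 1], [[-20, -50, 0], [0, 0, 0], 1], [[-20, -50, 0], [0, 0, 0], 1], [[-9, -30, 20], [0, 0, 0], 1], [[0, 0, 30], [0, 0, 0], 1]]}}

```text
clock: 14.0
tool_pos: [0.5054, 0.0016, 0.0893]
orientation: [1.0, 0.02, 0.001, -0.0]
contact_force: [0.3, 0.2, 0.0]
gripper_width: 0.998
grip_force: 0.0
```

Call:
{"method": "apply_moves", "body": {"series": [[[0, 0, 20], [0, 0, 0], 1], [[0, 0, 0], [0, 0, 0], 1]]}}

```text
clock: 14.25
tool_pos: [0.5037, -0.0003, 0.0673]
orientation: [1.0, 0.018, -0.003, -0.001]
contact_force: [-0.1, 0.4, 0.8]
gripper_width: 1.0
grip_force: 0.0
```

```bash
python3 -c "
from h import *
go([.5062,-.0022,.001],1.9)"
```

```text
t 14.25 pos [ 5.037e-01 -3.000e-04  6.730e-02] F [-0.1  0.4  0.8] w 1.0 grip 0.0
shift now-axes [ 2.8  2.1 66.2] shift target-axes [ 2.4  2.  66.3] turn [-0.08  0.31  0.18]
```

Call:
{"method": "apply_moves", "body": {"series": [[[1, 1.5, 30], [0, 0, 0], 1], [[0, 0, 22], [0, 0, 0], 1], [[0, 0, 12], [0, 0, 0], 1], [[0, 0, 0], [0, 0, 0], 1], [[0, 0, 0], [0, 0, 0], 1]]}}

```text
clock: 14.88
tool_pos: [0.5084, -0.0039, 0.0063]
orientation: [1.0, 0.017, 0.001, 0.0]
contact_force: [0.9, -0.1, 0.1]
gripper_width: 0.995
grip_force: 0.0
```

```bash
python3 -c "
from h import *
go([.5062,-.0022,.001],1.9)"
```

```text
t 14.875 pos [ 0.5084 -0.0039  0.0063] F [ 0.9 -0.1  0.1] w 0.995 grip 0.0
shift now-axes [-2.2 -1.7  5.3] shift target-axes [-2.2 -1.7  5.3] turn [ 0.02 -0.11  0.05]
```

Call:
{"method": "apply_moves", "body": {"series": [[[0, -1.5, 5], [0, 0, 0], 1], [[0, 0, 0], [0, 0, 0], 0.4], [[0, 0, 0], [0, 0, 0], 0.1], [[0, 0, 0], [0, 0, 0], -1], [[0, 0, 0], [0, 0, 0], -1]]}}

```text
clock: 15.5
tool_pos: [0.508, -0.0025, 0.0008]
orientation: [1.0, 0.017, 0.001, 0.0]
contact_force: [0.2, 0.2, 3.1]
gripper_width: 0.565
grip_force: 61.5
```

Call:
{"method": "apply_moves", "body": {"series": [[[0, 0, 0], [0, 0, 0], -1], [[0, 0, 0], [0, 0, 0], -1], [[0, 0, -10], [0, 0, 0], -1], [[0, 0, -20], [0, 0, 0], -1], [[0, 0, -20], [0, 0, 0], -1]]}}

```text
clock: 16.12
tool_pos: [0.506, -0.0022, 0.0501]
orientation: [1.0, 0.017, -0.001, -0.0]
contact_force: [0.4, 0.4, -1.8]
gripper_width: 0.558
grip_force: 62.3
```

Call:
{"method": "apply_moves", "body": {"series": [[[0, 0, -30], [0, 0, -4], -1], [[0, 0, -30], [0, 0, -4.5], -1], [[0, 0, 0], [0, 0, 0], -1], [[0, 0, 0], [0, 0, 0], -1]]}}

```text
clock: 16.62
tool_pos: [0.506, -0.0022, 0.1089]
orientation: [0.996, 0.09, -0.001, -0.0]
contact_force: [-0.4, -0.1, -1.8]
gripper_width: 0.562
grip_force: 62.3
```

```bash
python3 - <<'E'
from h import *
b=grab('top','t6.png'); s=status.get_state();p=s['tool_pos']
a=grab('scene','s6.png')
cv2.imwrite('pics/c7.png',np.hstack([cv2.resize(a[130:250,200:340],None,fx=3,fy=3,interpolation=2),cv2.resize(b[155:255,240:320],None,fx=3.6,fy=3.6,interpolation=2)]))
go([.565,-.2145,.12],10.45)
E
```

```text
t 16.725 pos [ 0.5056 -0.0021  0.1083] F [ 0.1 -0.2 -1.9] w 0.56 grip 62.3
shift now-axes [ 20.1 219.7 -12.1] shift target-axes [ 19.9 219.7 -11.7] turn [-0.08  0.22 -0.06]
```

View pics/c7.png

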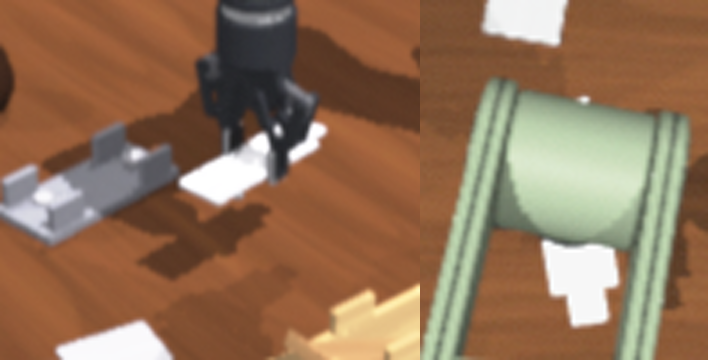

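The plate is held level across its middle and turned to the stand's yaw. I carry it over the stand.

```bash
python3 -c "
from h import *
go([.5716,-.2133,.085],10.45)"
```

```text
t 16.725 pos [ 0.5056 -0.0021  0.1083] F [ 0.1 -0.2 -1.9] w 0.56 grip 62.3
shift now-axes [ 26.9 219.7  22.9] shift target-axes [ 26.6 219.7  23.3] turn [-0.08  0.22 -0.06]
```

Call:
{"method": "apply_moves", "body": {"series": [[[5, 40, 0], [0, 0, 0], -1], [[5, 50, 0], [0, 0, 0], -1], [[5, 50, 0], [0, 0, 0], -1], [[6, 50, 0], [0, 0, 0], -1], [[5, 29, 0], [0, 0, 0], -1]]}}

```text
clock: 17.35
tool_pos: [0.572, -0.2152, 0.1083]
orientation: [0.996, 0.09, -0.001, -0.001]
contact_force: [0.2, -0.1, -2.0]
gripper_width: 0.564
grip_force: 62.4
```

Call:
{"method": "apply_moves", "body": {"series": [[[0, 0, 20], [0, 0, 0], -1], [[0, 0, 0], [0, 0, 0], -1], [[0, 0, 0], [0, 0, 0], -1], [[0, 0, 0], [0, 0, 0], -1]]}}

```text
clock: 17.85
tool_pos: [0.5727, -0.2121, 0.0906]
orientation: [0.996, 0.092, 0.0, 0.0]
contact_force: [0.3, 0.6, -1.3]
gripper_width: 0.562
grip_force: 62.4
```

```bash
python3 - <<'E'
from h import *
go([.5716,-.2133,.085],10.45)
b=grab('top','t7.png'); a=grab('scene','s7.png'); p=status.get_state()['tool_pos']; go([.5716,-.2133,.085],10.45)
y=np.radians(10.45);c,s=np.cos(y),np.sin(y)
A=cv2.resize(a[130:230,180:280],None,fx=5,fy=5,interpolation=2);B=cv2.resize(b[155:255,320:380],None,fx=5,fy=5,interpolation=2)
for X,Y in((-85,13),(-85,-13),(-60,-25),(-60,25),(-60,13),(-60,-13),(85,25),(85,-25)):
    X=(X-6.7)/1000;Y/=1000;w=p+[c*X-s*Y,s*X+c*Y-.0015,.016]
    for n,im,o in(('scene',A,(180,130)),('top',B,(320,155))):
        u=(proj(n,w)-o+.5)*5;cv2.drawMarker(im,tuple(int(k) for k in u),(0,0,255),0,10)
cv2.imwrite('pics/c8.png',np.hstack([A,B]))
E
```

```text
t 17.85 pos [ 0.5727 -0.2121  0.0906] F [ 0.3  0.6 -1.3] w 0.562 grip 62.4
shift now-axes [-1.3  1.   5.6] shift target-axes [-1.3  1.   5.6] turn [ 0.01 -0.01  0.05]
t 17.95 pos [ 0.5729 -0.2125  0.091 ] F [ 0.3  1.3 -2.5] w 0.566 grip 62.4
shift now-axes [-1.5  0.5  6. ] shift target-axes [-1.5  0.5  6. ] turn [ 0.04 -0.05  0.04]
```

View pics/c8.png

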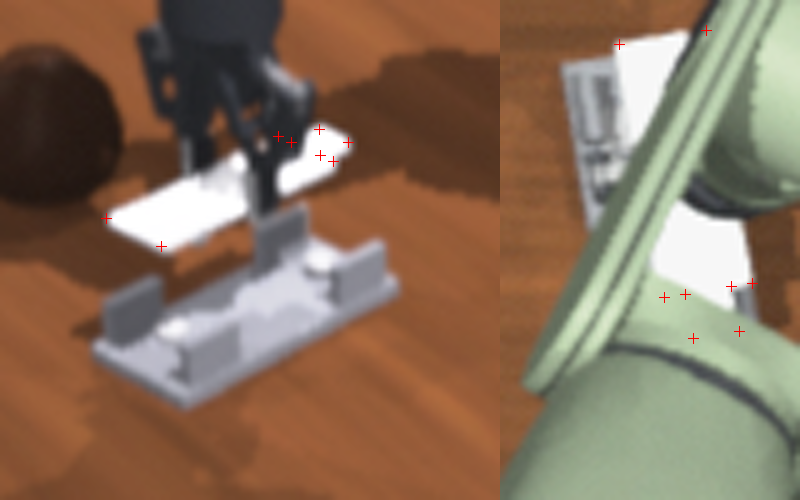

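The predicted corners (red) lie within about 1 px of the plate's corners in both views, for example the tongue end at (348,142) and the far end at (108,218). I make a small correction and lower it.

Call:
{"method": "apply_moves", "body": {"series": [[[-1.5, 0.5, 20], [0, 0, 0], -1], [[0, 0, 20], [0, 0, 0], -1], [[0, 0, 15], [0, 0, 0], -1], [[0, 0, 0], [0, 0, 0], -1], [[0, 0, 0], [0, 0, 0], -1]]}}

```text
clock: 18.58
tool_pos: [0.5714, -0.214, 0.0353]
orientation: [0.996, 0.091, 0.0, 0.0]
contact_force: [0.6, 0.6, -0.7]
gripper_width: 0.566
grip_force: 62.3
```

```bash
python3 -c "
from h import *
go([.5716,-.2133,.0152],10.45)"
```

```text
t 18.575 pos [ 0.5714 -0.214   0.0353] F [ 0.6  0.6 -0.7] w 0.566 grip 62.3
shift now-axes [ 0.3 -0.6 20.1] shift target-axes [ 0.3 -0.6 20.1] turn [ 0.01 -0.01 -0.02]
```

Call:
{"method": "apply_moves", "body": {"series": [[[0, -0.5, 6], [0, 0, 0], -1], [[0, 0, 5], [0, 0, 0], -1], [[0, 0, 3], [0, 0, 0], -1], [[0, 0, 0], [0, 0, 0], -1]]}}

```text
clock: 19.08
tool_pos: [0.5708, -0.2131, 0.0209]
orientation: [0.996, 0.091, -0.0, -0.0]
contact_force: [-0.4, 0.5, -1.7]
gripper_width: 0.562
grip_force: 62.4
```

Call:
{"method": "apply_moves", "body": {"series": [[[0, 0, 2], [0, 0, 0], -1], [[0, 0, 1.5], [0, 0, 0], -1], [[0, 0, 0], [0, 0, 0], -1]]}}

```text
clock: 19.45
tool_pos: [0.571, -0.2132, 0.0176]
orientation: [0.996, 0.091, -0.0, -0.0]
contact_force: [1.2, -0.2, -1.5]
gripper_width: 0.56
grip_force: 62.4
```

Call:
{"method": "apply_moves", "body": {"series": [[[0, 0, 1], [0, 0, 0], -1], [[0, 0, 0], [0, 0, 0], -1]]}}

```text
clock: 19.7
tool_pos: [0.571, -0.2133, 0.0167]
orientation: [0.996, 0.091, -0.0, -0.0]
contact_force: [-0.2, 0.4, -1.5]
gripper_width: 0.563
grip_force: 62.4
```

Call:
{"method": "apply_moves", "body": {"series": [[[0, 0, 1], [0, 0, 0], -1], [[0, 0, 0], [0, 0, 0], -1]]}}

```text
clock: 19.95
tool_pos: [0.5711, -0.2134, 0.0158]
orientation: [0.996, 0.091, -0.0, 0.0]
contact_force: [0.1, 0.8, -1.5]
gripper_width: 0.564
grip_force: 62.4
```

Call:
{"method": "apply_moves", "body": {"series": [[[0, 0, 0.8], [0, 0, 0], -1], [[0, 0, 0], [0, 0, 0], -1]]}}

```text
clock: 20.2
tool_pos: [0.5712, -0.2136, 0.0154]
orientation: [0.996, 0.091, 0.0, 0.0]
contact_force: [-1.2, -0.6, 2.2]
gripper_width: 0.562
grip_force: 62.7
```

Contact came at almost exactly the home height. I release gently and retract.

Call:
{"method": "apply_moves", "body": {"series": [[[0, 0, 0], [0, 0, 0], 0.6], [[0, 0, 0], [0, 0, 0], 0.8], [[0, 0, 0], [0, 0, 0], 1], [[0, 0, 0], [0, 0, 0], 1], [[0, 0, 0], [0, 0, 0], 1]]}}

```text
clock: 20.82
tool_pos: [0.5711, -0.2133, 0.0149]
orientation: [0.996, 0.091, 0.0, -0.0]
contact_force: [-0.8, -0.8, -0.6]
gripper_width: 1.003
grip_force: 0.0
```

Call:
{"method": "apply_moves", "body": {"series": [[[0, 0, -20], [0, 0, 0], 1], [[0, 0, -40], [0, 0, 0], 1], [[0, 0, -50], [0, 0, 0], 1], [[-30, -50, -40], [0, 0, 0], 1], [[-30, -50, 0], [0, 0, 0], 1]]}}

```text
clock: 21.45
tool_pos: [0.5014, -0.132, 0.1663]
orientation: [0.996, 0.09, 0.005, 0.003]
contact_force: [0.7, 0.5, -0.7]
gripper_width: 0.997
grip_force: 0.0
```

Call:
{"method": "apply_moves", "body": {"series": [[[-30, -50, 0], [0, 0, 0], 1], [[-30, -50, 0], [0, 0, 0], 1], [[0, 0, 0], [0, 0, 0], 1]]}}

```text
clock: 21.82
tool_pos: [0.418, -0.0407, 0.1604]
orientation: [0.996, 0.093, -0.001, -0.001]
contact_force: [1.2, -2.0, 0.1]
gripper_width: 1.002
grip_force: 0.0
```

```bash
python3 - <<'E'
from h import *
b=grab('top','t8.png'); a=grab('scene','s8.png')
y=np.radians(10.45);c,s=np.cos(y),np.sin(y)
A=cv2.resize(a[150:230,180:280],None,fx=5,fy=5,interpolation=2);B=cv2.resize(b[155:235,320:380],None,fx=5,fy=5,interpolation=2)
for X,Y in((-85,13),(-85,-13),(-60,-25),(-60,25),(85,25),(85,-25)):
    X/=1000;Y/=1000;w=np.array([.565+c*X-s*Y,-.216+s*X+c*Y,.0313])
    for n,im,o in(('scene',A,(180,150)),('top',B,(320,155))):
        u=(proj(n,w)-o+.5)*5;cv2.drawMarker(im,tuple(int(k) for k in u),(0,0,255),0,10)
cv2.imwrite('pics/c9.png',np.hstack([A,B]))
go([.5,0,.2],10.45)
E
```

```text
t 21.925 pos [ 0.422  -0.0434  0.1618] F [ 0.6 -0.7  0.2] w 1.003 grip 0.0
shift now-axes [ 84.7 -28.4 -38. ] shift target-axes [ 84.6 -28.5 -38.2] turn [ 0.11 -0.17  0.05]
```

View pics/c9.png

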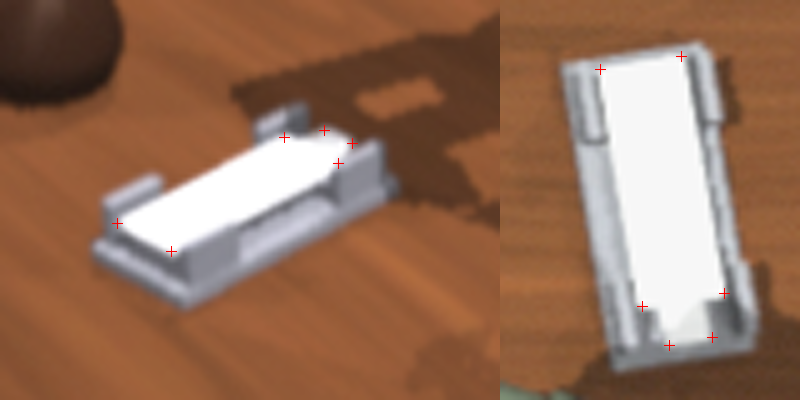

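The plate lies level in the stand and its corners match the predicted home corners to within 1 px in both views. I hand in.

```bash
python3 -c "
from bench import job
print(job.job_done())"
```

```text
the job is handed in; nothing more can be done
None
```

The plate was tipped, set down flat on the bench, then settled level and released on the stand; its corners match the home position to within about 1 px (3 mm) in both views, and I handed the job in at about 22 s of the 58 s allowed, though the hand-in returned no verdict.

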